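# Do up the loose captive screw on the potter's wheel control box

## Task

The cover of the wheel's control box has two spring-loaded captive screws with orange T-shaped grips; one is tight, the other was left undone and sits low with its grip across the box. Pull the undone screw straight up against its spring, turn it clockwise (seen from above) while it is up until it reaches its stop, in line with the long side of the box, then let it go so that it stays standing on its thread. Leave the tight screw as it is.

Things in the scene. Friction and masses are not known exactly. Their poses are not given: they have to be found in the camera images.
- screw_grip (a point): Centre of the undone screw's orange grip, the place to pinch: a bar 44 mm long, 14 wide, 28 tall, top 14 mm above this point; own x along the bar, z up. 99 mm above the table at first, on a 60 mm tall green box with grey cover (306 x 186 mm, fixed, yaw up to 17 degrees). The collar's ramps reach up to 25 mm below this point. At first the bar lies along the box's short side, within 16 degrees.
- screw_lift (a joint): How far the undone screw is pulled straight up out of its steel collar, m: 0 down (start), 0.018 upper stop. A spring pulls it down, 3 N at 0 to 6.6 N at the top. Unless it is raised about 7 mm or more, the collar's ramp blocks turning beyond about 0.3 rad: pull it 12 to 18 mm up. Once turned and let go, the spring drops it onto the ramp, where it stays at about 0.006.
- screw_turn (a joint): Turn of the undone screw, rad, growing clockwise seen from above: starts between 0 and 0.15, hard stop at 1.45, where the bar is parallel to the box's long side. Turns with slight friction and stays where it is left.
- tight_turn (a joint): Turn of the tight screw, rad: 0 tight (start), negative when undone (anticlockwise); to be left alone. Same orange grip as the undone screw, but 6.5 mm higher and along the box's long side. The two stand at the two ends of the cover, 170 mm apart, either way round.

How it is judged:
By the outcome, as a careful person would: the job done as asked, in the order asked, and still so for the second after the job is handed in, with the robot touching nothing.
It also fails if it takes over 35 s, if anything falls off the work surface, if the arm or the gripper's body presses on something with over 40 N, if the wrist force passes 120 N, or if a joint passes its speed limit or range.

## Robot

A 7-joint arm with a two-finger parallel gripper is mounted at the origin on the work surface. World frame = base frame: x ahead of the robot, y to its left, z up, the work surface at z = 0. Lengths are in m, angles in rad, forces in N, time in s.
With the tool pointing down it reaches from about 0.425 to 0.875 m from the base axis. Payload 4.7 kg.
Tool frame: the origin (TCP) lies at the very end of the fingers, on their centre line; the grasp point (between the pads) lies ctrl.pinch_z behind it (ctrl.pinch_z is the distance from the TCP to the grasp point, in m); x points along the fingers, y is the direction in which the jaws open and shut, and the axes are right-handed (so a half turn about x gives the same grasp; the last joint's range is limited). The gripper opens to 87 mm and grips with 3 to 60 N. Pads are 19 mm wide; open, the fingers measure 117 mm over their backs; the gripper's body (75 mm by 190 mm) begins 51 mm behind the grasp point.
Start: joints at [1.137, 0.321, -0.07, 1.45, 0.023, 1.371, -0.057], TCP at [0.281, -0.586, 0.223] pointing down, gripper open.
Joint ranges: [-2.86, 2.86], [-0.3, 2.09], [-1.38, 1.24], [0.06, 2.45], [-1.56, 4.7], [0.09, 2.05], [-2.69, 2.69]. Speed limits (rad/s): [2.57, 2.57, 3.14, 3.14, 3.14, 3.14, 3.14].

## Interface

Orientations are given as a rotation vector (axis times angle).
In Python, from bench import get_state, get_image, camera_info, order, ctrl gives the robot as it stands.
- The arm moves only by the tool jog_arm, never from a script. Its arguments are lists of equal length, an entry for each row: "claw": the finger opening in mm, from 0 to 87; "xyz": the shift along the tool's x, y, z in mm, a list of three; "roll": the turn about the tool's x in degrees. In form: {"claw": [claw, ...], "xyz": [[tx, ty, tz], ...], "roll": [roll, ...]}. A call has 1 to 5 rows; each row is the pose to reach, as a shift and turn from the pose measured when the call began, along the tool's axes at that moment; what a row does not reach only later rows make up. A row lasts 1/10 s, in which the tool goes at most 50 mm and 8.59 degrees, less where a joint would pass 70% of its speed; a pose out of reach is approached as far as the arm can. A call with a gripper value outside its range is refused whole. The fingers move at their own pace and stop on an object; "force" is the grip in N (left out, the last holds). Time passes only in rows, so rows that repeat a pose let the fingers close. It gives the time, the measured TCP pose, the force and the opening at its end, in the units of the state.
- get_state(): the state, without advancing time (a new reading comes with each control period).
- get_image(name): name is "side" or "top" or "wrist"; returns (picture, depth): 384x512x3 uint8, red, green, blue; 384x512 float32, m along the optical axis (not along the pixel's ray), 0 where there is no reading.
- camera_info(name): a dict with "intrinsics" (3x3 intrinsics, pixels), "rvec" (rotation vector, rad) and "tvec" (3), from world to camera coordinates, as OpenCV has them; the wrist camera has in their place "tool_from_camera" (4x4, takes a point from camera to tool coordinates, whose origin is the TCP and whose axes are the tool frame's). Camera axes: x right, y down, z forward; pixel columns grow to the right and rows downward; lengths in m; the calibration is good to about 2 mm. A picture is of the moment at which its call begins: read the wrist's pose just before it. camera_info takes no time and is no camera call.
- order.close_job(): hands the job in, once; it reports no verdict.
The state is a dict: "time": time; "joint_positions": joint angles; "qd": joint speeds; "joint_torque": joint torques, N m; "position": TCP position; "tool_rot": TCP orientation; "ft_force": force on the tool from outside, world axes, zero at the start; "torque": the same for the moment, N m; "grip_width": opening from 0.0 (shut) to 1.0 (fully open).
Only numpy, scipy, OpenCV 4.12 (cv2) and the standard library are available. Lean on these libraries where they do the work, as an engineer would, in place of code of your own. Each camera call takes 0.05 s, during which the arm holds its last target. There are 200 camera calls.

## Working session

There is one attempt and no reset: what is moved stays moved. The work goes in short steps, Python scripts to look and compute and a tool call to move; the robot and the scene stay as the last step left them, time stands still between calls to the robot, and variables do not carry over. Pictures are saved under pics/ and viewed, about 8 in all and at most 12, crops included, and the job is handed in when it is done.

Besides the shell and the picture viewer there is one more tool, called after "Request:" by a JSON object that holds its "fn" and its "kwargs". jog_arm: Moves the arm, as the interface text tells. Its arguments: {"type":"object","properties":{"claw":{"type":"array"},"xyz":{"type":"array"},"roll":{"type":"array"},"force":{"type":"number"}},"required":["claw","xyz","roll"]}

```bash
mkdir -p pics; cat > h.py <<'E'
import numpy as np,cv2
from scipy.spatial.transform import Rotation as R
from bench import get_state,get_image,camera_info,order,ctrl
def T_wc(name,s):
    c=camera_info(name);K=np.array(c["intrinsics"])
    if name=="wrist":
        T=np.eye(4);T[:3,:3]=R.from_rotvec(s["tool_rot"]).as_matrix();T[:3,3]=s["position"]
        return K,T@np.array(c["tool_from_camera"])
    T=np.eye(4);T[:3,:3]=R.from_rotvec(np.ravel(c["rvec"])).as_matrix();T[:3,3]=np.ravel(c["tvec"])
    return K,np.linalg.inv(T)
def ray(K,T,uv,z):
    d=T[:3,:3]@np.linalg.solve(K,[uv[0],uv[1],1]);o=T[:3,3]
    return o+d*(z-o[2])/d[2]
def orange(im):
    h=cv2.cvtColor(im,cv2.COLOR_RGB2HSV)
    return cv2.inRange(h,(5,130,110),(20,255,255))
def blobs(im,amin=60):
    n,l,st,c=cv2.connectedComponentsWithStats(orange(im))
    return [(l==i,st[i],c[i]) for i in range(1,n) if st[i][4]>amin]
def pts(name,s,im,d,m):
    K,T=T_wc(name,s);v,u=np.nonzero(m&(d>0));z=d[v,u]
    P=np.stack([(u-K[0,2])/K[0,0]*z,(v-K[1,2])/K[1,1]*z,z],1)
    return P@T[:3,:3].T+T[:3,3]
def look(name,tag):
    s=get_state();im,d=get_image(name);cv2.imwrite(f"pics/{tag}.png",im[:,:,::-1]);
    print(name,"t",s["time"],np.round(s["position"],4))
    for m,st,c in blobs(im):
        P=pts(name,s,im,d,m);top=np.percentile(P[:,2],97)if len(P) else 0
        Q=P[P[:,2]>top-.006] if len(P) else P
        if len(Q)<5: print(st,c);continue
        (cx,cy),wh,a=cv2.minAreaRect((Q[:,:2]*1000).astype(np.float32))
        b=cv2.boxPoints(((cx,cy),wh,a));e=[b[1]-b[0],b[2]-b[1]];e=max(e,key=np.linalg.norm)
        print(st,np.round(c,1),"top %.4f"%top,"ctr",round(cx,1),round(cy,1),"wh",np.round(wh,1),"yaw %.1f"%(np.degrees(np.arctan2(e[1],e[0]))%180))
    return s,im,d
E
python3 - <<'E'
from h import *
s,im,d=look("top","top1");s,im2,d=look("side","side1")
cv2.imwrite("pics/both1.png",cv2.resize(np.hstack([im,im2])[:,:,::-1],(800,300)))
print(R.from_rotvec(s["tool_rot"]).as_matrix().round(3),ctrl.pinch_z,s["ft_force"],s["grip_width"])
E
```

```text
top t 0.0 [ 0.2811 -0.5854  0.2214]
[    0     0   512    97 23642] [279.6  50.8] top 0.0074 ctr 839.3 43.4 wh [919.2 170.4] yaw 89.9
[303   0  33   3  63] [319.    0.8] top 0.0014 ctr 932.2 -71.5 wh [ 6.6 58.8] yaw 90.1
[   0   95  239   98 8731] [125.7 137.7] top 0.0017 ctr 668.8 288.1 wh [429.  173.6] yaw 89.5
[ 229   97   78   68 1904] [271.4 130. ] top 0.0019 ctr 693.0 21.3 wh [136.6 121.4] yaw 89.4
[ 308   97  204   97 8615] [406.4 142.7] top 0.0020 ctr 666.8 -230.9 wh [362.5 170.6] yaw 89.7
[141 148  38  17 166] [160.4 159.3] top 0.0015 ctr 638.5 210.6 wh [24.3 67.6] yaw 111.9
[283 160  23  14  79] [295.  166.9] top 0.0012 ctr 626.8 -26.1 wh [41.3 13.9] yaw 66.5
[468 185  23   9  88] [479.  189.6] top 0.0018 ctr 589.1 -348.9 wh [14.3 37.9] yaw 90.0
[  61  193  140  100 5647] [132.1 242. ] top 0.0018 ctr 492.8 260.1 wh [171.9 244.1] yaw 90.5
[408 195 104  27 875] [471.7 206.1] top 0.0020 ctr 555.8 -314.4 wh [181.4  43.8] yaw 89.6
[406 209  35  21 198] [420.2 221.3] top 0.0018 ctr 527.5 -246.0 wh [57.4 34.5] yaw 67.4
[425 213  32   9  96] [441.7 216.8] top 0.0020 ctr 540.1 -280.
[... 3145 characters left out ...]
38.1 -242.2 wh [51.7 14.7] yaw 89.4
[480 287  32  27 106] [497.9 300.4] top 0.0014 ctr 918.4 -252.2 wh [17.5 58.3] yaw 92.3
[335 328  49  56 360] [356.1 357.3] top 0.0017 ctr 630.7 -244.8 wh [97.5 25.8] yaw 89.9
[112 338   6  34  79] [114.6 355.1] top 0.0013 ctr 298.0 -107.4 wh [ 5.3 54.8] yaw 90.2
[ 87 343  11  41 143] [ 90.4 363.5] top 0.0017 ctr 266.6 -106.9 wh [13.  67.8] yaw 91.9
[424 353  17  19 102] [433.5 362.6] top 0.0016 ctr 730.0 -296.2 wh [28.5 18. ] yaw 65.9
[310 359  24  25  85] [322.6 372.7] top 0.0018 ctr 572.4 -245.8 wh [13.4 44.6] yaw 98.7
[[-0.001  0.433 -0.901]
 [ 0.002 -0.901 -0.433]
 [-1.    -0.002  0.   ]] 0.0187 [ 0.34277826 -0.01039707  0.37517804] 0.9989757140855068
```

View pics/both1.png

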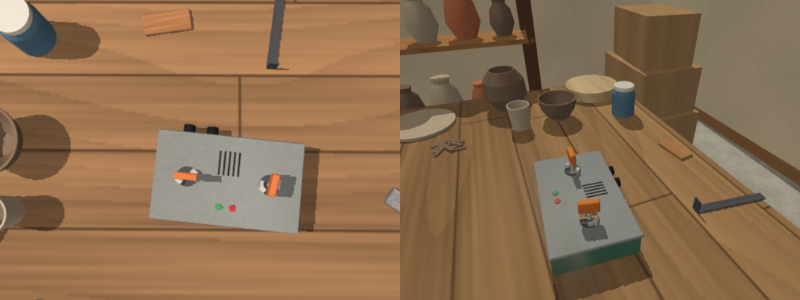

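The top view shows the undone screw's grip at pixel (349,237), near world (506,-99) mm, yaw about 167°. The tight one is at (237,225), near (522,70), yaw 84°. I'm setting out for a spot above the undone screw.

Request:
{"fn": "jog_arm", "kwargs": {"claw": [60,60,60,60,60], "xyz": [[0,-341,-414],[0,-341,-414],[0,-341,-414],[0,-341,-414],[0,-341,-414]], "roll": [-141,-141,-141,-141,-141], "force": 25}}

```text
time: 0.6
position: [0.3867, -0.3569, 0.222]
tool_rot: [1.475, 1.013, -1.474]
ft_force: [0.1, 0.3, 0.4]
grip_width: 0.707
```

```bash
cat >> h.py <<'E'
def go(xyz,yaw):
    s=get_state();M=R.from_rotvec(s["tool_rot"]).as_matrix()
    y=np.degrees(np.arctan2(M[1,1],M[0,1]))
    print("t",s["time"],"q",np.round(s["joint_positions"],2),"yaw %.1f"%y,"pos",np.round(s["position"],4),"F",np.round(s["ft_force"],1),"grip",round(s["grip_width"],3),
     "shift",np.round(M.T@(np.array(xyz)-s["position"])*1000,1),"roll %.1f"%(((y-yaw)+180)%360-180),"tilt",np.round(M[:,0],3))
E
python3 -c "
from h import *
go([.506,-.0988,.20],77)"
```

```text
t 0.6 q [ 0.98  0.07 -0.29  1.75  0.02  1.32  0.31] yaw -21.0 pos [ 0.3867 -0.3569  0.222 ] F [0.1 0.3 0.4] grip 0.707 shift [  22.2   18.8 -283.7] roll -98.0 tilt [-0.     0.001 -1.   ]
```

Request:
{"fn": "jog_arm", "kwargs": {"claw": [60,60,60,60,60], "xyz": [[10,19,-284],[10,19,-284],[10,19,-284],[10,19,-284],[10,19,-284]], "roll": [-98,-98,-98,-98,-98]}}

```text
time: 1.1
position: [0.4911, -0.1302, 0.2133]
tool_rot: [0.923, 1.366, -0.922]
ft_force: [0.4, -0.8, 0.4]
grip_width: 0.69
```

```bash
python3 -c "
from h import *
go([.506,-.0988,.20],77)"
```

```text
t 1.1 q [ 0.73  0.05 -0.54  1.79  0.03  1.31  0.57] yaw 21.9 pos [ 0.4911 -0.1302  0.2133] F [ 0.4 -0.8  0.4] grip 0.69 shift [ 13.3  25.5 -23.6] roll -55.1 tilt [ 0.  0. -1.]
```

Request:
{"fn": "jog_arm", "kwargs": {"claw": [60,60,60,60,60], "xyz": [[13,25,-24],[13,25,-24],[13,25,-24],[13,25,-24],[13,25,-24]], "roll": [-55,-55,-55,-55,-55]}}

```text
time: 1.6
position: [0.505, -0.0984, 0.1998]
tool_rot: [0.343, 1.545, -0.343]
ft_force: [0.4, -0.5, -0.6]
grip_width: 0.686
```

Request:
{"fn": "jog_arm", "kwargs": {"claw": [60,60,60], "xyz": [[0,0,0],[0,0,0],[0,0,0]], "roll": [-12,-12,-12]}}

```text
time: 1.9
position: [0.5047, -0.0984, 0.1994]
tool_rot: [0.179, 1.565, -0.178]
ft_force: [0.2, -0.8, -0.8]
grip_width: 0.692
```

```bash
python3 -c "
from h import *
go([.506,-.0988,.20],77)
look('wrist','w1')" | grep -v 'top 0.00'
```

```text
t 1.9 q [ 0.73  0.08 -0.61  1.8   0.05  1.28  1.45] yaw 77.0 pos [ 0.5047 -0.0984  0.1994] F [ 0.2 -0.8 -0.8] grip 0.692 shift [-0.6 -0.1  1.4] roll -0.0 tilt [-0.002  0.001 -1.   ]
wrist t 1.9 [ 0.5047 -0.0984  0.1994]
[ 416  161   82   29 1462] [463. 174.] top 0.1217 ctr 523.6 70.1 wh [43.4 13.5] yaw 84.3
[245 167  18  60 952] [253.1 197.6] top 0.1151 ctr 506.9 -98.2 wh [13.3 42.8] yaw 166.7
[120 272  20  54 523] [127.1 298.3] top 0.2917 ctr 468.9 -125.2 wh [ 2.  14.1] yaw 167.9
[376 273  10  49 154] [382.  297.1] top 0.2924 ctr 482.7 -58.0 wh [ 1.7 10. ] yaw 166.8
[ 161  314  168   47 4558] [242.3 333. ] top 0.2999 ctr 481.2 -98.6 wh [28.8  3. ] yaw 77.0
[288 336  59  24 433] [320.7 345.2] top 0.3008 ctr 486.4 -77.2 wh [15.   2.8] yaw 72.9
[382 339  18  10  76] [391.3 342.4] top 0.2974 ctr 490.3 -58.8 wh [3.5 1.8] yaw 71.4
```

View pics/w1.png

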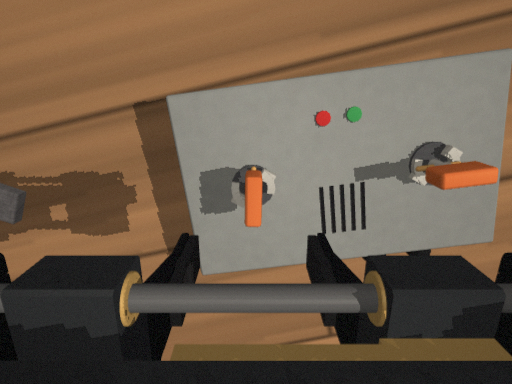

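The wrist view has the undone bar at (253,198), aligned between the open fingers, and the tight one at (463,174). The measured centre is near (506.6,-98.4) mm and the bar yaw is 167°. Next I descend and grip.

Request:
{"fn": "jog_arm", "kwargs": {"claw": [60,60,60,60,60], "xyz": [[40,0,2],[80,0,2],[110,0,2],[118,0,2],[118,0,2]], "roll": [0,0,0,0,0]}}

```text
time: 2.45
position: [0.5057, -0.0985, 0.0806]
tool_rot: [0.182, 1.567, -0.18]
ft_force: [0.2, -0.4, 0.1]
grip_width: 0.689
```

Request:
{"fn": "jog_arm", "kwargs": {"claw": [8,8,8,8,8], "xyz": [[0,0,0],[0,0,0],[0,0,0],[0,0,0],[0,0,0]], "roll": [0,0,0,0,0], "force": 30}}

```text
time: 2.95
position: [0.506, -0.0986, 0.0812]
tool_rot: [0.182, 1.566, -0.18]
ft_force: [-0.2, 0.5, -0.2]
grip_width: 0.319
```

```bash
python3 -c "
from h import *
go([.5065,-.0985,.0805],77)"
```

```text
t 2.95 q [ 0.7   0.21 -0.61  1.93  0.13  1.05  1.37] yaw 76.8 pos [ 0.506  -0.0986  0.0812] F [-0.2  0.5 -0.2] grip 0.319 shift [0.7 0.2 0.5] roll -0.2 tilt [-0.003  0.001 -1.   ]
```

Still closing.

Request:
{"fn": "jog_arm", "kwargs": {"claw": [8,8,8,8,8], "xyz": [[0,0,0],[0,0,0],[0,0,0],[0,0,0],[0,0,0]], "roll": [0,0,0,0,0]}}

```text
time: 3.45
position: [0.5061, -0.0985, 0.0813]
tool_rot: [0.182, 1.566, -0.18]
ft_force: [0.1, 1.5, 1.9]
grip_width: 0.157
```

Request:
{"fn": "jog_arm", "kwargs": {"claw": [8,8,8,8,8], "xyz": [[-4,0,0],[-8,0,0],[-12,0,0],[-15,0,0],[-15,0,0]], "roll": [0,0,0,0,0]}}

```text
time: 3.95
position: [0.5061, -0.0984, 0.0964]
tool_rot: [0.182, 1.566, -0.18]
ft_force: [2.3, 0.4, -6.4]
grip_width: 0.158
```

```bash
python3 -c "
from h import *
go([.5065,-.0985,.0962],-6)
look('side','s2')"| grep -v 'top 0.00'
```

```text
t 3.95 q [ 0.7   0.19 -0.61  1.91  0.12  1.08  1.38] yaw 76.8 pos [ 0.5061 -0.0984  0.0964] F [ 2.3  0.4 -6.4] grip 0.158 shift [0.2 0.  0.4] roll 82.8 tilt [-0.003  0.002 -1.   ]
side t 3.95 [ 0.5061 -0.0984  0.0964]
[   0    0  163   64 2832] [75.9 38.3] top 0.3451 ctr 278.5 1249.3 wh [ 39.8 119.3] yaw 158.6
[ 92 103  16  25 295] [ 98.8 115.9] top -0.0949 ctr 289.6 1066.4 wh [544.9  51.1] yaw 89.8
```

Lifted about 15 mm, and the 6.4 N downward pull matches the spring. Now the clockwise turn (positive roll).

Request:
{"fn": "jog_arm", "kwargs": {"claw": [8,8,8,8,8], "xyz": [[0,0,0],[0,0,0],[0,0,0],[0,0,0],[0,0,0]], "roll": [7,14,21,28,35]}}

```text
time: 4.5
position: [0.5062, -0.0983, 0.096]
tool_rot: [0.662, 1.471, -0.66]
ft_force: [3.0, 1.1, -6.7]
grip_width: 0.157
```

```bash
python3 -c "
from h import *
go([.5063,-.0985,.0962],-6);print(get_state()['torque'])"
```

```text
t 4.5 q [ 0.65  0.18 -0.55  1.91  0.1   1.08  0.78] yaw 41.5 pos [ 0.5062 -0.0983  0.096 ] F [ 3.   1.1 -6.7] grip 0.157 shift [-0.2 -0.1  0.3] roll 47.5 tilt [-0.003  0.002 -1.   ]
[ 0.13811708 -0.81931737  0.04183013]
```

Request:
{"fn": "jog_arm", "kwargs": {"claw": [8,8,8,8,8], "xyz": [[0,0,0],[0,0,0],[0,0,0],[0,0,0],[0,0,0]], "roll": [7,14,21,28,35]}}

```text
time: 5.0
position: [0.5064, -0.0981, 0.0958]
tool_rot: [1.129, 1.262, -1.129]
ft_force: [3.4, 0.9, -7.6]
grip_width: 0.162
```

Request:
{"fn": "jog_arm", "kwargs": {"claw": [8,8,8,8,8], "xyz": [[0,0,0],[0,0,0],[0,0,0],[0,0,0],[0,0,0]], "roll": [4,8,11,12,12]}}

```text
time: 5.5
position: [0.5065, -0.0981, 0.0956]
tool_rot: [1.282, 1.164, -1.283]
ft_force: [3.3, -0.3, -6.7]
grip_width: 0.16
```

```bash
python3 -c "
from h import *
go([.5063,-.0985,.0962],-6);print(get_state()['torque'])"
```

```text
t 5.5 q [ 0.58  0.17 -0.47  1.92  0.09  1.07 -0.03] yaw -5.7 pos [ 0.5065 -0.0981  0.0956] F [ 3.3 -0.3 -6.7] grip 0.16 shift [-0.6 -0.2  0.4] roll 0.3 tilt [-0.002  0.002 -1.   ]
[-0.05597882 -0.85375499  0.04293888]
```

No stop torque yet, so I'm nudging a few degrees further.

Request:
{"fn": "jog_arm", "kwargs": {"claw": [8,8,8,8], "xyz": [[0,0,0],[0,0,0],[0,0,0],[0,0,0]], "roll": [1,2,3,3]}}

```text
time: 5.9
position: [0.5065, -0.0981, 0.0956]
tool_rot: [1.32, 1.137, -1.32]
ft_force: [3.0, 0.2, -7.1]
grip_width: 0.161
```

```bash
python3 -c "
from h import *
go([.5063,-.0985,.0962],-6);print(get_state()['torque'])"
```

```text
t 5.9 q [ 0.57  0.17 -0.46  1.92  0.09  1.07 -0.08] yaw -8.7 pos [ 0.5065 -0.0981  0.0956] F [ 3.   0.2 -7.1] grip 0.161 shift [-0.6 -0.1  0.5] roll -2.7 tilt [-0.002  0.002 -1.   ]
[-0.02482287 -0.75312511  0.61831551]
```

The stop torque has appeared (0.62 Nm). I'll relieve part of the wind-up and let go while the screw is still up.

Request:
{"fn": "jog_arm", "kwargs": {"claw": [8,8], "xyz": [[0,0,0],[0,0,0]], "roll": [-1.5,-1.5]}}

```text
time: 6.1
position: [0.5065, -0.098, 0.0956]
tool_rot: [1.3, 1.151, -1.301]
ft_force: [3.0, -0.6, -6.7]
grip_width: 0.161
```

Request:
{"fn": "jog_arm", "kwargs": {"claw": [50,50,50,50,50], "xyz": [[0,0,0],[0,0,0],[0,0,0],[0,0,0],[0,0,0]], "roll": [0,0,0,0,0]}}

```text
time: 6.6
position: [0.5065, -0.0981, 0.0959]
tool_rot: [1.301, 1.15, -1.301]
ft_force: [-0.5, 0.3, -0.3]
grip_width: 0.512
```

Request:
{"fn": "jog_arm", "kwargs": {"claw": [50,50,50,50,50], "xyz": [[0,0,0],[-30,0,0],[-70,0,0],[-110,0,0],[-110,0,0]], "roll": [0,0,0,0,0]}}

```text
time: 7.1
position: [0.5103, -0.0987, 0.2119]
tool_rot: [1.304, 1.141, -1.294]
ft_force: [0.5, -0.7, -0.6]
grip_width: 0.573
```

```bash
python3 -c "
from h import *
go([.5063,-.0985,.2],-6)
for n in('side','wrist'): look(n,n+'3')
cv2.imwrite('pics/both3.png',cv2.resize(np.hstack([cv2.imread('pics/side3.png'),cv2.imread('pics/wrist3.png')]),(800,300)))"| grep -v 'top 0.00'
```

```text
t 7.1 q [ 0.59  0.07 -0.47  1.78  0.03  1.3  -0.01] yaw -7.1 pos [ 0.5103 -0.0987  0.2119] F [ 0.5 -0.7 -0.6] grip 0.573 shift [11.9 -4.1  0.3] roll -1.1 tilt [ 0.008 -0.001 -1.   ]
side t 7.1 [ 0.5103 -0.0987  0.2119]
[   0    0  163   64 2673] [75.9 38.2] top 0.3452 ctr 275.6 1250.5 wh [ 39.6 115. ] yaw 157.5
[ 92 103  16  25 290] [ 98.7 115.9] top -0.0947 ctr 289.8 1064.5 wh [546.6  50.5] yaw 89.8
[260 126  20   7  87] [269.7 129. ] top 0.3143 ctr 555.8 -84.8 wh [ 3.7 25.7] yaw 171.2
[194 144  70  15 322] [226.9 151. ] top 0.3130 ctr 489.7 -119.8 wh [ 3.7 80.8] yaw 172.5
[234 246  15  40 346] [241.5 262.6] top 0.1194 ctr 505.8 -98.8 wh [44.8 13.3] yaw 84.6
wrist t 7.15 [ 0.5087 -0.0986  0.209 ]
[241 164  18  60 919] [249.4 194.8] top 0.1207 ctr 507.4 -98.1 wh [43.4 13.7] yaw 84.7
[351 272  17  54 302] [361.4 296.7] top 0.3017 ctr 541.8 -72.1 wh [12.8  1.7] yaw 81.8
[139 295   7  31 130] [141.2 310.2] top 0.3016 ctr 483.7 -66.1 wh [10.1  1.6] yaw 83.8
[ 149  313  345   48 5981] [325.9 349.3] top 0.3108 ctr 528.6 -77.1 wh [ 3.3 83.7] yaw 172.9
```

View pics/both3.png

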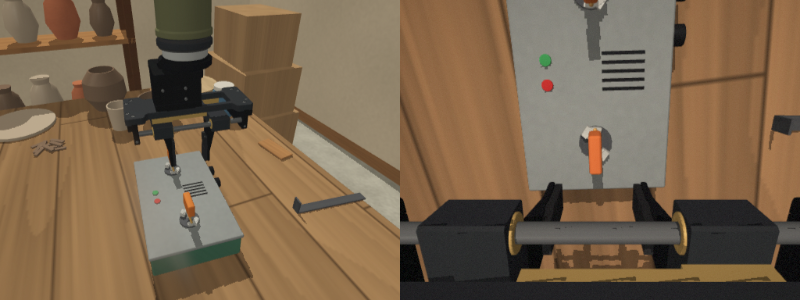

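The pictures show the undone bar at (242,263) in side view and (249,195) in wrist view. Its yaw is 84.6°, in line with the box, and its top is at about 0.120, roughly 6 mm above where it started. The gripper hides the tight screw, so I'll move aside for a last check.

Request:
{"fn": "jog_arm", "kwargs": {"claw": [50,50,50,50,50], "xyz": [[0,-30,60],[0,-60,110],[0,-60,150],[0,-60,150],[0,-60,150]], "roll": [0,0,0,0,0]}}

```text
time: 7.7
position: [0.4271, -0.2418, 0.205]
tool_rot: [1.305, 1.148, -1.305]
ft_force: [-0.6, 0.3, 0.5]
grip_width: 0.577
```

```bash
python3 -c "
from h import *
go([.5063,-.0985,.2],-6)
for n in('side','top','wrist'): look(n,n+'4')"| grep -v 'top 0.00'
```

```text
t 7.7 q [ 0.77  0.01 -0.31  1.85  0.    1.29  0.33] yaw -7.5 pos [ 0.4271 -0.2418  0.205 ] F [-0.6  0.3  0.5] grip 0.577 shift [   5.2   59.9 -152.4] roll -1.5 tilt [-0.002  0.002 -1.   ]
side t 7.7 [ 0.4271 -0.2418  0.205 ]
[   0    0  125   70 3888] [69.8 39.6] top 0.3440 ctr 300.4 1254.3 wh [137.3  60.2] yaw 3.6
[ 92 103  16  25 299] [ 99.  115.8] top -0.0949 ctr 289.9 1066.7 wh [545.5  50.4] yaw 89.8
[ 377  137  135  100 1920] [450.6 188.8] top -0.6560 ctr 2150.2 892.8 wh [1078.9   24.1] yaw 89.9
[232 207  34  12 178] [249.1 212.7] top 0.3070 ctr 471.3 -228.4 wh [ 3.1 30.8] yaw 172.6
[215 246  26  16 129] [231.7 252.3] top 0.3057 ctr 438.5 -267.2 wh [ 2.3 20.3] yaw 172.4
[134 262  24   9 126] [144.7 266. ] top 0.3057 ctr 376.0 -259.2 wh [ 2.8 17.1] yaw 172.7
top t 7.75 [ 0.4285 -0.2395  0.2053]
[223 220  29  11 266] [237.1 225. ] top 0.1207 ctr 522.4 70.5 wh [42.5 13.7] yaw 84.1
[334 231  33  12 295] [350.4 236.9] top 0.1201 ctr 505.9 -98.3 wh [42.9 13.8] yaw 85.2
[501 270  11  69 292] [507.3 309.3] top 0.3041 ctr 440.9 -217.6 wh [ 2.8 69.3] yaw 172.9
wrist t 7.8 [ 0.4293 -0.2382  0.2056]
[322   0  28  37 858] [334.9  16. ] top 0.1210 ctr 505.9 -111.2 wh [19.2 14.2] yaw 83.0
[139 271  13  55 239] [142.7 297.3] top 0.2982 ctr 404.6 -204.5 wh [12.1  1.8] yaw 81.9
[349 271  18  55 458] [359.4 298.4] top 0.2980 ctr 462.8 -212.4 wh [13.5  1.7] yaw 82.4
[ 151  313  341   48 6274] [317.5 347.9] top 0.3074 ctr 449.5 -216.9 wh [ 3.3 83.4] yaw 173.1
```

```bash
python3 -c "
from bench import order
print(order.close_job())"
```

```text
the job is handed in; nothing more can be done
None
```

The undone screw is turned to its stop and standing on its thread. I handed the job in at about 7.8 s.

- **What I did:** I pinched the grip and pulled it straight up about 15 mm, where the spring pull read 6–7 N. I turned it clockwise until the moment about the vertical axis rose to 0.62 Nm, which is the stop. Then I let it go while it was still up and moved the arm clear.
- **Undone screw:** After release it stands about 6 mm higher than at first, with its top at 0.120 m. The bar reads yaw 84.6–85.2°, against about 84.3° for the box's long side. The 0.3–0.9° difference is close to the measuring noise.
- **Tight screw:** It is unchanged in the top view: (522, 70) mm, yaw 84.1° both before and after.
- **Check that fell short:** The last wrist view only showed part of the undone bar, so I did not use it. The last side view gave no reading on either grip. The final numbers come from the top view plus the side and wrist views just before it.

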